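# Unlatch the sprung gate of the die cage and hold it wide open

## Robot

A 6-joint arm with a two-finger parallel gripper is mounted at the origin on the work surface. World frame = base frame: x ahead of the robot, y to its left, z up, the work surface at z = 0. Lengths are in m, angles in rad, forces in N, time in s.
With the tool pointing down it reaches from about 0.35 to 0.725 m from the base axis. Payload 4.3 kg.
Tool frame: the origin (TCP) lies on the centre line of the jaws, within the pads' length; the fingertips stand 25 mm ahead of it and the grasp point (between the pads) lies 6 mm ahead of it; z points along the fingers, y is the line along which they close (so a half turn about z gives the same grasp; the last joint's range is limited). The gripper opens to 85 mm and grips with 20 to 120 N. Pads are 22 mm wide; open, the fingers measure 114 mm over their backs; the gripper's body (76 mm by 85 mm) begins 54 mm behind the grasp point. The pads swing forward as they close: fully open they stand 13 mm farther back than shut.
Start: joints at [-1.423, 0.377, 0.081, 1.274, 0, 1.46], TCP at [0.147, -0.556, 0.232] pointing down, gripper open.
Joint ranges: [-2.72, 2.72], [-0.84, 1.66], [-1.02, 1.22], [-1.77, 2.12], [-1.37, 1.28], [-3.14, 3.14]. Speed limits (rad/s): [2.57, 2.57, 3.14, 3.14, 3.14, 3.14].

## Interface

Orientations are given as a unit quaternion [x, y, z, w].
In Python, from station import env gives the robot as it stands.
- The arm moves only by the shell command python3 -m handwheel 'ROWS'. ROWS is a JSON object of lists of equal length, an entry for each row: "delta_pos": the shift along the tool's x, y, z in mm, a list of three; "spin": the turn about the tool's z in rad; "grip": the closure, from -1 (fully open) to 1 (shut). In form: {"delta_pos": [[tx, ty, tz], ...], "spin": [spin, ...], "grip": [grip, ...]}. A call has 1 to 5 rows; each row shifts and turns the commanded pose from where the row before left it, along the tool's axes as they then stand; what a row does not reach is not made up. A row lasts 1/12 s, in which the tool goes at most 41.7 mm and 7.16 degrees, less where a joint would pass 70% of its speed; a pose out of reach is approached as far as the arm can. A call is refused whole if a number of a shift passes 41.7 or a number of a turn 0.125, either way. A call with a gripper value outside its range is refused whole. The fingers move at their own pace and stop on an object; the grip force is fixed at half the most. Time passes only in rows, so rows that do not move let the fingers close. It gives the time, the measured TCP pose, the force, the opening and the grip force at its end, in the units of the state.
- env.sense(): the state, without advancing time (a new reading comes with each control period).
- env.snapshot(name): name is "scene" or "top" or "wrist"; returns the picture (420x560x3 uint8, blue, green, red); there is no depth.
- env.camera_params(name): a dict with "camera_matrix" (3x3 intrinsics, pixels), "extrinsics" (4x4, takes a point from camera to world coordinates). Camera axes: x right, y up, looking along -z (the intrinsics and any distortion apply to the point x, -y, -z); pixel columns grow to the right and rows downward; lengths in m; the calibration is good to about 2 mm. The wrist camera is an equidistant fisheye: a pixel r from the principal point sees the ray r / f radians off the axis. A picture is of the moment at which its call begins: read the wrist's pose just before it. camera_params takes no time and is no camera call; for the wrist camera it gives the pose at the moment of the call.
- env.finish_job(): hands the job in; it is judged then, once.
The state is a dict: "time_s": time; "joints": joint angles; "dq": joint speeds; "effort": joint torques, N m; "tcp_pos": TCP position; "tool_rot": TCP orientation; "wrist_force": force on the tool from outside, world axes, zero at the start; "ft_torque": the same for the moment, N m; "finger_gap": opening from 0.0 (shut) to 1.0 (fully open); "finger_force": force on a finger pad.
Only numpy, scipy, OpenCV 4.12 (cv2) and the standard library are available. Lean on these libraries where they do the work, as an engineer would, in place of code of your own. Each camera call takes 0.05 s, during which the arm holds its last target. There are 200 camera calls.

## Task

Open the cutting-die cage for the cutter: squeeze the red catch fully together first and then the blue one (they stay in when let go), then take the gate by its black post, swing it past its half-way detent until it stands wide open (about 75 degrees), and finish while still holding it there, because it springs back if released. Leave the tin, the brass weight and the knife where they are.

Things in the scene. Friction and masses are not known exactly. Their poses are not given: they have to be found in the camera images.
- cage: grey cage for cutting dies, fixed to the table: 260 wide (y), 200 deep (x), 100 high; origin on the table under the middle of its front; x points into the cage (away from the robot at yaw 0), y along the front to the hinge end, z up. A beam along its top front carries the catches. A spring plunger (the gate's detent) sticks out 65 beyond the side at the hinge end, 64 high.
- red_grip (a point): centre of the red squeeze catch, 130 above the table. Two upright red wings, each 26 (cage x) by 8 (cage y), 110 to 150 above the table, outer faces 50 apart along the cage's y; linked, they slide together 10 each, to 30 apart. About 5 N closes them; they stay where left. Black foot below, top at 108. Axes as the cage's.
- blue_grip (a point): the same point of the blue squeeze catch, same in size and working as the red one, 100 from it along the cage's front. Red and blue may have changed places. While either is out, its barbs block the gate.
- red_catch (a joint): how far each red wing has been squeezed in, m: 0 = out (latched), 0.010 = fully in; from 0.008 it counts as squeezed.
- blue_catch (a joint): the same for the blue catch.
- gate_hinge (a point): a point on the gate's upright hinge line, at one end of the cage's front (105 along the cage's +y from the middle), 100 above the table.
- post_grip (a point): where to hold the gate: on the axis of the upright round black post, 18 in diameter, near the gate's free end; 152 above the table. The post is bare from 96 up to its top at 176 and may be gripped at any yaw. With the gate shut it is 35 in front of the gate and 190 along the cage's -y from the hinge line.
- gate (a joint): opening angle of the gate, rad: 0 = shut, grows as it swings out of the cage's front towards the robot (clockwise from above); stop at 1.45. A spring always pulls it shut, 0.23 N m (shut) to 0.44 (wide). The detent, a bump of about 0.6 N m, is felt from 0.35 to 0.95; let go beyond it, the gate falls back onto it. Wide open: beyond 1.15.
- gate_leaf: the yellow-framed gate with its clear panel, yellow ears on its top and black post: 190 long, 10 thick, 96 high (ears 126); origin on the hinge line at table height, -y axis along the gate to its free end.
- tin_center (a point): centre of the upright tin beside the cage, 66 diameter, 85 high; to be left alone.
- weight_center (a point): centre of the round brass pattern weight, 56 diameter, 35 high; to be left alone.
- knife: red-handled knife lying on the table, 150 long in all, 16 wide, 12 high, origin near its middle on its underside, x along it to the blade; to be left alone.

How it is judged:
By the outcome, as a careful person would: the job done as asked, in the order asked, and still so for the second after the job is handed in, while the arm keeps its last pose, push and grip.
It also fails if it takes over 58 s, if anything falls off the work surface, if the arm or the gripper's body presses on something with over 40 N, if the wrist force passes 120 N, or if a joint passes its speed limit or range.

## Working session

There is one attempt and no reset: what is moved stays moved. The work goes in short steps, Python scripts to look and compute and a shell command to move; the robot and the scene stay as the last step left them, time stands still between calls to the robot, and variables do not carry over. Pictures are saved under pics/ and viewed, at most 10 in all, crops included, and the job is handed in when it is done.

```bash
mkdir -p pics; python3 - <<'E'
from station import env
import cv2,json
s=env.sense();print(s)
for n in("scene","top"):
    cv2.imwrite(f"pics/{n}0.png",env.snapshot(n));p=env.camera_params(n);print(n,p)
E
```

```text
{'time_s': 0.0, 'joints': array([-1.42333438e+00,  3.78125992e-01,  7.96099406e-02,  1.27434138e+00,
       -6.90233199e-06,  1.46052759e+00]), 'dq': array([ 0.00051943, -0.00014989, -0.00068851,  0.00031506, -0.00018118,
       -0.00128521]), 'effort': array([ 1.07846598e-03, -4.63600838e+01,  2.69876951e+01,  2.06142728e-02,
       -3.06619131e-04,  5.86533361e-06]), 'tcp_pos': array([ 0.14648668, -0.55536704,  0.23111872]), 'tool_rot': array([ 9.91707819e-01,  1.28508913e-01, -2.26142434e-05, -1.03031028e-03]), 'wrist_force': array([-0.56995125,  0.28381415, -0.33423123]), 'ft_torque': array([ 0.01625177, -0.01542364, -0.00187983]), 'finger_force': 0.0, 'finger_gap': 0.9999170518979517}
scene {'camera_matrix': array([[459.78953364,   0.        , 278.19516766],
       [  0.        , 459.78953364, 215.10915467],
       [  0.        ,   0.        ,   1.        ]]), 'extrinsics': array([[-0.22126444, -0.55847785,  0.79946515,  1.53020494],
       [ 0.9750256 , -0.11058078,  0.19260574,  0.23028316],
       [-0.01916056,  0.82211579,  0.5689978 ,  0.75134108],
       [ 0.        ,  0.        ,  0.        ,  1.        ]])}
top {'camera_matrix': array([[511.90735084,   0.        , 277.54142914],
       [  0.        , 511.90735084, 206.51103413],
       [  0.        ,   0.        ,   1.        ]]), 'extrinsics': array([[-0.0174851 ,  0.9914858 , -0.12903557,  0.47650696],
       [-0.99984443, -0.01703944,  0.004557  ,  0.01273371],
       [ 0.00231951,  0.12909517,  0.9916295 ,  1.30371901],
       [ 0.        ,  0.        ,  0.        ,  1.        ]])}
```

View pics/scene0.png

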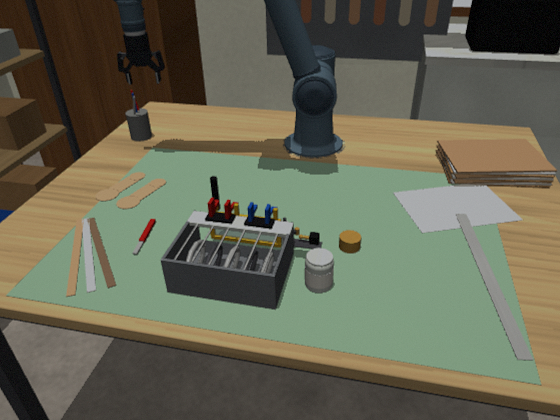

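View pics/top0.png

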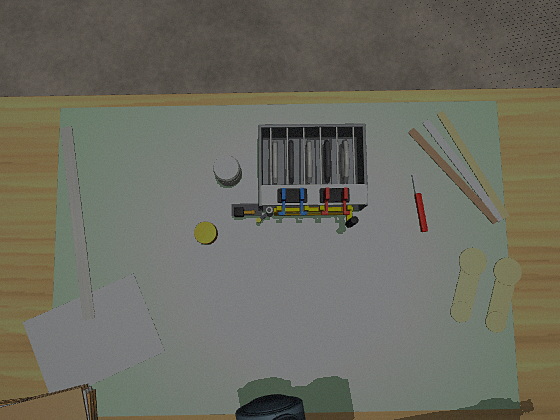

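The top view shows the cage nearly square to the base, with blue near pixel (292,195) and red near (334,194). The post top is near (352,221), the tin at (227,170), the weight at (205,233) and the knife at (420,205). Next I'll measure them with colour masks.

```bash
cat >h.py <<'E'
import numpy as np,cv2
from station import env
def ray(n,uv,z,P=None):
    P=P or env.camera_params(n);K=P["camera_matrix"];E=P["extrinsics"]
    a=(uv[0]-K[0,2])/K[0,0];b=(uv[1]-K[1,2])/K[1,1]
    if n=="wrist":
        r=np.hypot(a,b);s=np.sin(r)/r if r>1e-9 else 1;d=np.array([a*s,-b*s,-np.cos(r)])
    else:d=np.array([a,-b,-1])
    d=E[:3,:3]@d;o=E[:3,3];return o+d*(z-o[2])/d[2]
def blobs(im,c,amin=8):
    h=cv2.cvtColor(im,cv2.COLOR_BGR2HSV);H,S,V=cv2.split(h)
    m={"red":((H<8)|(H>172))&(S>150)&(V>60),"blue":(H>100)&(H<128)&(S>140)&(V>60),"yellow":(H>18)&(H<34)&(S>150)&(V>60),"black":(V<28)}[c].astype(np.uint8)
    n,l,st,ce=cv2.connectedComponentsWithStats(m)
    return [(ce[i].round(1),st[i]) for i in range(1,n) if st[i][4]>=amin]
E
python3 - <<'E'
from h import *
im=cv2.imread("pics/top0.png")
for c in("red","blue","yellow"):
    for ce,st in blobs(im,c): print(c,ce,st,ray("top",ce,.15).round(4),ray("top",ce,.03)[:2].round(3))
for uv in((352,220),(351,222)):print("post",ray("top",uv,.176).round(4))
# cage corners top z=.1
for uv in((259,125),(366,125),(259,206),(367,206)):print(ray("top",uv,.1).round(4))
print("tin",ray("top",(227,170),.085)[:2],"w",ray("top",(205,232),.035)[:2],"plunger",ray("top",(234,212),.064))
cv2.imwrite("pics/c1.png",cv2.resize(im[170:250,190:390],None,fx=4,fy=4,interpolation=cv2.INTER_CUBIC))
E
```

```text
red [327. 193.] [326 188   3  11  33] [ 0.6558 -0.1059  0.15  ] [ 0.674 -0.118]
red [345.5 193. ] [344 188   4  11  44] [ 0.655  -0.1481  0.15  ] [ 0.674 -0.165]
red [421.1 212. ] [415 193  13  39 221] [ 0.6085 -0.3183  0.15  ] [ 0.622 -0.353]
red [325.2 208.1] [322 200   6  15  50] [ 0.6211 -0.1008  0.15  ] [ 0.636 -0.113]
red [344.9 208.1] [343 200   7  15  54] [ 0.6204 -0.1456  0.15  ] [ 0.635 -0.162]
blue [283.4 192.9] [282 188   4  11  41] [ 0.6577 -0.0065  0.15  ] [ 0.677 -0.008]
blue [301.5 193. ] [300 188   4  11  44] [ 0.6568 -0.0478  0.15  ] [ 0.676 -0.054]
blue [282.5 208.6] [279 201   6  14  44] [ 0.6217 -0.0037  0.15  ] [ 0.637 -0.005]
blue [302.1 208.6] [300 201   7  14  45] [ 0.6209 -0.0483  0.15  ] [ 0.636 -0.055]
yellow [310.5 208.2] [303 205  16   6  65] [ 0.6215 -0.0674  0.15  ] [ 0.637 -0.076]
yellow [321.9 207.2] [320 205   5   6  24] [ 0.6233 -0.0933  0.15  ] [ 0.639 -0.104]
yellow [349.4 211.5] [347 205   6  16  59] [ 0.6124 -0.1555  0.15  ] [ 0.627 -0.173]
yellow [277.6 208.7] [274 206   8   7  37] [0.6216 0.0074 0.15  ] [0.637 0.007]
yellow [335.  208.5] [328 207  15   4  60] [ 0.6198 -0.123   0.15  ] [ 0.635 -0.137]
yellow [292.1 210.4] [285 208  15   7  74] [ 0.6172 -0.0255  0.15  ] [ 0.632 -0.029]
yellow [249.3 211.9] [244 210  11   4  33] [0.6154 0.0717 0.15  ] [0.63  0.078]
yellow [313.3 213.4] [307 212  14   3  29] [ 0.6095 -0.0734  0.15  ] [ 0.623 -0.082]
yellow [335.4 213.4] [328 212  15   3  30] [ 0.6086 -0.1236  0.15  ] [ 0.622 -0.138]
yellow [258.3 219.8] [256 218   5   5  17] [0.597  0.0515 0.15  ] [0.61  0.056]
yellow [204.5 232.1] [194 222  22  22 343] [0.5712 0.1733 0.15  ] [0.581 0.19 ]
post [ 0.5903 -0.1568  0.176 ]
post [ 0.5859 -0.1544  0.176 ]
[0.8329 0.0486 0.1   ]
[ 0.8286 -0.2105  0.1   ]
[0.6351 0.0511 0.1   ]
[ 0.6307 -0.205   0.1   ]
tin [0.7263874 0.1280061] w [0.58089453 0.18807137] plunger [0.62615471 0.11342509 0.064     ]
```

View pics/c1.png

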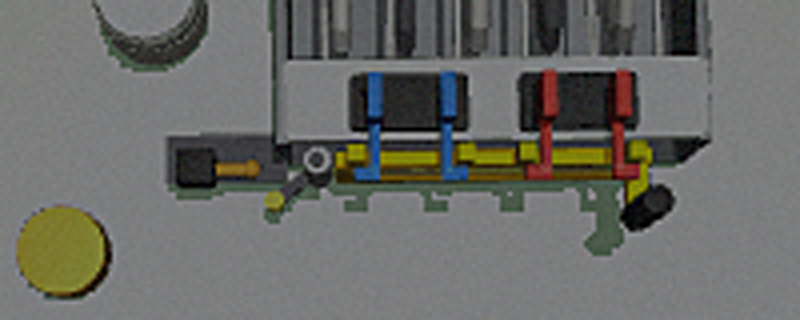

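The crop confirms the layout, in crop pixels: blue wings (375,95) and (448,95), red (549,95) and (623,95), hinge ring (317,160), post top (658,198). The two catches come out about 100 mm apart, cage yaw is about -1°, and everything is in reach. I'm heading above red.

```bash
python3 -m handwheel '{"delta_pos": [[0,0,0],[0,0,0],[0,0,0],[29,-26,0],[29,-26,0]], "spin": [0.092,0.092,0.091,0,0], "grip": [-1,-1,-1,-1,-1]}'
python3 -m handwheel '{"delta_pos": [[29,-26,0],[29,-26,0],[29,-26,0],[29,-26,0],[29,-26,0]], "spin": [0,0,0,0,0], "grip": [-1,-1,-1,-1,-1]}'
python3 -m handwheel '{"delta_pos": [[29,-26,0],[29,-26,0],[29,-26,0],[29,-26,0],[29,-26,0]], "spin": [0,0,0,0,0], "grip": [-1,-1,-1,-1,-1]}'
python3 -m handwheel '{"delta_pos": [[29,-26,0],[29,-26,0],[29,-26,0],[29,-26,0],[29,-26,0]], "spin": [0,0,0,0,0], "grip": [-1,-1,-1,-1,-1]}'
cat >>h.py <<'E'
def go(t,yaw=None):
    s=env.sense();from scipy.spatial.transform import Rotation as R
    M=R.from_quat(s["tool_rot"]).as_matrix();th=np.arctan2(M[1,0],M[0,0])
    print("t",round(s["time_s"],2),"tcp",s["tcp_pos"].round(4),"toolx ang",th.round(4),"tool delta mm",(M.T@(np.array(t)-s["tcp_pos"])*1000).round(1),"F",s["wrist_force"].round(1),"gap",round(s["finger_gap"],3))
E
python3 - <<'E'
from h import *
go([.655,-.127,.2])
P=env.camera_params("wrist");im=env.snapshot("wrist");cv2.imwrite("pics/w1.png",im)
for c in("red","blue"):
    for ce,st in blobs(im,c,30): print(c,ce,st,ray("wrist",ce,.15,P).round(4))
E
```

```text
time_s: 0.52
tcp_pos: [0.2049, -0.5052, 0.2312]
tool_rot: [1.0, -0.011, -0.0, -0.0]
wrist_force: [1.4, 0.2, 0.7]
finger_gap: 0.994
finger_force: 0.0
time_s: 0.93
tcp_pos: [0.3536, -0.3758, 0.2318]
tool_rot: [1.0, -0.009, -0.0, -0.0]
wrist_force: [-0.0, -0.3, 0.6]
finger_gap: 1.004
finger_force: 0.0
time_s: 1.35
tcp_pos: [0.5008, -0.2483, 0.2317]
tool_rot: [1.0, -0.009, -0.0, -0.0]
wrist_force: [1.1, -0.8, -0.8]
finger_gap: 0.997
finger_force: 0.0
time_s: 1.77
tcp_pos: [0.648, -0.1209, 0.2315]
tool_rot: [1.0, -0.008, -0.0, -0.0]
wrist_force: [-0.3, -0.7, 0.1]
finger_gap: 0.999
finger_force: 0.0
t 1.77 tcp [ 0.648  -0.1209  0.2315] toolx ang -0.0169 tool delta mm [ 7.1  6.  31.5] F [-0.3 -0.7  0.1] gap 0.999
red [465.3 194.9] [460 159  11  74 721] [ 0.666  -0.2647  0.15  ]
red [317.8 214.6] [311 178  19  72 841] [ 0.6519 -0.1458  0.15  ]
red [260.7 216.5] [251 186  17  63 724] [ 0.6512 -0.1047  0.15  ]
blue [189.5 216.9] [174 186  38  63 708] [ 0.6516 -0.0516  0.15  ]
blue [133.1 206.7] [127 188  13  36 314] [ 0.6603 -0.006   0.15  ]
blue [149.3 232.5] [141 212  16  36 328] [ 0.6393 -0.0169  0.15  ]
```

View pics/w1.png

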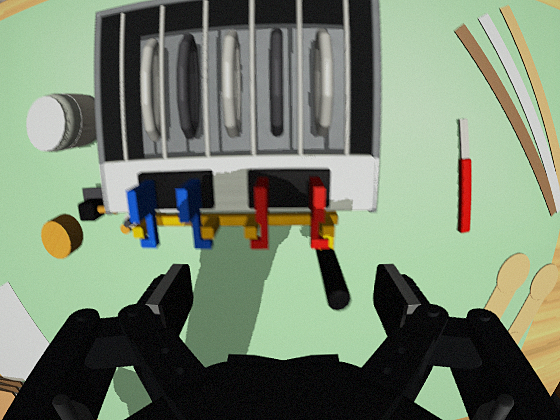

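The wrist view shows the red wing tops at about (260,195) and (318,193), the blue ones at about (134,203) and (188,203), and the post top at (339,298). I'll compute their positions from this closer view.

```bash
python3 - <<'E'
from h import *
P=env.camera_params("wrist");print(P["extrinsics"][:3,3].round(3))
for n,uv,z in(("rR",(318,192),.15),("rL",(260,194),.15),("bR",(188,202),.15),("bL",(134,203),.15),("post",(339,299),.176),("footR l",(249,170),.108),("footR r",(329,170),.108),("footB l",(140,172),.108),("footB r",(213,172),.108),("beamL",(107,212),.1),("beamR",(376,210),.1)):print(n,ray("wrist",uv,z,P).round(4))
for n,uv,z in(("hinge",(269.3,210),.1),("post",(354.5,219.5),.176)):print(n,ray("top",uv,z).round(4))
E
```

```text
[ 0.726 -0.116  0.371]
rR [ 0.6738 -0.1394  0.15  ]
rL [ 0.6727 -0.0988  0.15  ]
bR [ 0.6676 -0.046   0.15  ]
bL [ 0.6674 -0.0018  0.15  ]
post [ 0.6026 -0.1539  0.176 ]
footR l [ 0.6829 -0.0869  0.108 ]
footR r [ 0.6824 -0.1527  0.108 ]
footB l [0.6843 0.0103 0.108 ]
footB r [ 0.6819 -0.0566  0.108 ]
beamL [0.6456 0.0561 0.1   ]
beamR [ 0.6454 -0.1975  0.1   ]
hinge [0.6251 0.0269 0.1   ]
post [ 0.5913 -0.1624  0.176 ]
```

The wrist values are off because the arm was still settling when I took that picture. I'll take another at rest.

```bash
python3 -m handwheel '{"delta_pos": [[0,0,0],[0,0,0],[0,0,0]], "spin": [0,0,0], "grip": [-1,-1,-1]}'
python3 - <<'E'
from h import *
go([.655,-.127,.2])
P=env.camera_params("wrist");im=env.snapshot("wrist");
import pickle;pickle.dump(P,open("P.pkl","wb"));cv2.imwrite("pics/w2.png",im)
cv2.imwrite("pics/w2c.png",cv2.resize(im[140:340,110:390],None,fx=2.8,fy=2.8,interpolation=cv2.INTER_CUBIC))
E
```

```text
time_s: 2.07
tcp_pos: [0.6463, -0.1233, 0.2318]
tool_rot: [1.0, -0.009, -0.001, 0.0]
wrist_force: [1.2, 0.0, 0.3]
finger_gap: 1.001
finger_force: 0.0
t 2.07 tcp [ 0.6463 -0.1233  0.2318] toolx ang -0.018 tool delta mm [ 8.8  3.6 31.8] F [1.2 0.  0.3] gap 1.001
```

View pics/w2c.png

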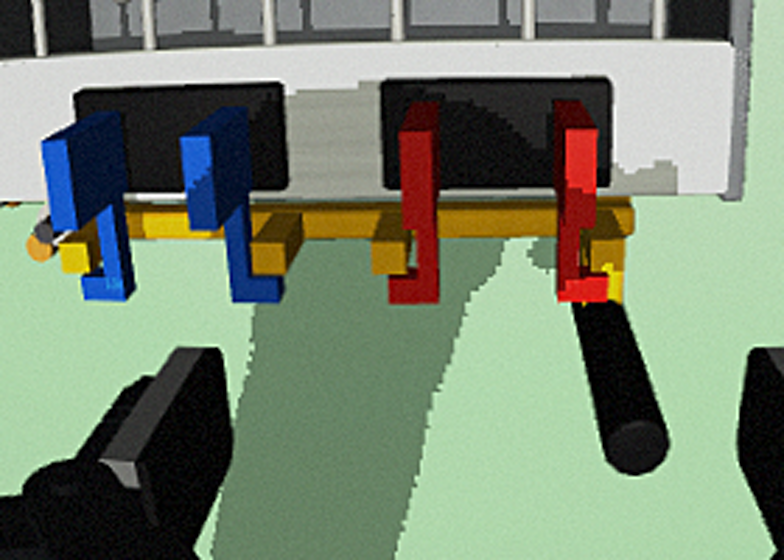

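In this crop the red wing tops are at (419,162) and (581,162), the blue ones at (59,170) and (199,168), and the post top at (637,447).

```bash
python3 - <<'E'
from h import *
import pickle;P=pickle.load(open("P.pkl","rb"))
for n,uv,z in(("rR",(581,162),.15),("rL",(419,162),.15),("bR",(199,168),.15),("bL",(59,170),.15),("post",(637,447),.176),("footR l",(382,85),.108),("footR r",(611,85),.108)):print(n,ray("wrist",(uv[0]/2.8+110,uv[1]/2.8+140),z,P).round(4))
E
```

```text
rR [ 0.6625 -0.1478  0.15  ]
rL [ 0.6632 -0.1068  0.15  ]
bR [ 0.6629 -0.0487  0.15  ]
bL [ 0.6634 -0.0073  0.15  ]
post [ 0.5941 -0.1611  0.176 ]
footR l [ 0.6761 -0.0934  0.108 ]
footR r [ 0.675  -0.1611  0.108 ]
```

Two views agree: red centre (0.660,-0.127), blue (0.660,-0.028), post (0.592,-0.162). Now going down on red.

```bash
python3 -m handwheel '{"delta_pos": [[14,3.5,0],[0,0,20],[0,0,20],[0,0,0],[0,0,0]], "spin": [0,0,0,0,0], "grip": [-1,-1,-1,-1,-1]}' >/dev/null
python3 -c "
from h import *;go([.66,-.127,.141])"
```

```text
t 2.53 tcp [ 0.6591 -0.1271  0.1914] toolx ang -0.019 tool delta mm [ 1.  -0.1 50.4] F [0.1 0.4 0.1] gap 1.0
```

```bash
python3 -m handwheel '{"delta_pos": [[0,0,17],[0,0,17],[0,0,16],[0,0,0]], "spin": [0,0,0,0], "grip": [-1,-1,-1,-1]}'
python3 -m handwheel '{"delta_pos": [[0,0,0],[0,0,0],[0,0,0],[0,0,0],[0,0,0]], "spin": [0,0,0,0,0], "grip": [-0.3,-0.2,-0.1,0,0.1]}'
python3 -m handwheel '{"delta_pos": [[0,0,0],[0,0,0],[0,0,0],[0,0,0],[0,0,0]], "spin": [0,0,0,0,0], "grip": [0.15,0.2,0.25,0.25,0.25]}'
```

```text
time_s: 2.87
tcp_pos: [0.6593, -0.1265, 0.1405]
tool_rot: [1.0, -0.009, -0.002, -0.0]
wrist_force: [-0.4, 0.3, 0.2]
finger_gap: 1.002
finger_force: 0.0
time_s: 3.28
tcp_pos: [0.6624, -0.127, 0.1442]
tool_rot: [1.0, -0.009, 0.002, 0.001]
wrist_force: [-0.3, -0.8, 2.9]
finger_gap: 0.45
finger_force: 2.5
time_s: 3.7
tcp_pos: [0.6614, -0.1269, 0.1422]
tool_rot: [1.0, -0.009, 0.0, 0.001]
wrist_force: [0.8, -2.3, 2.1]
finger_gap: 0.372
finger_force: 2.4
```

```bash
python3 -m handwheel '{"delta_pos": [[0,0,0],[0,0,0],[0,0,0],[0,0,0],[0,0,0]], "spin": [0,0,0,0,0], "grip": [0.3,0.35,0.4,0.5,0.5]}'
python3 -m handwheel '{"delta_pos": [[0,0,0],[0,0,0],[0,0,0],[0,0,0],[0,0,0]], "spin": [0,0,0,0,0], "grip": [0,-0.5,-1,-1,-1]}'
python3 -c "
from h import *;go([.66,-.127,.141])"
```

```text
time_s: 4.12
tcp_pos: [0.6614, -0.1269, 0.1439]
tool_rot: [1.0, -0.009, 0.001, 0.001]
wrist_force: [-1.2, -4.1, 9.8]
finger_gap: 0.264
finger_force: 58.5
time_s: 4.53
tcp_pos: [0.6605, -0.1256, 0.1414]
tool_rot: [1.0, -0.008, -0.001, -0.001]
wrist_force: [-0.2, -0.0, -0.6]
finger_gap: 0.947
finger_force: 0.0
t 4.53 tcp [ 0.6605 -0.1256  0.1414] toolx ang -0.0168 tool delta mm [-0.5  1.4  0.4] F [-0.2 -0.  -0.6] gap 0.947
```

```bash
python3 -m handwheel '{"delta_pos": [[0,0,-30],[0,0,-30],[0,-33,0],[0,-33,0],[0,-32,0]], "spin": [0,0,0,0,0], "grip": [-1,-1,-1,-1,-1]}' >/dev/null
python3 -m handwheel '{"delta_pos": [[0,0,0],[0,0,0],[0,0,0]], "spin": [0,0,0], "grip": [-1,-1,-1]}' >/dev/null
python3 - <<'E'
from h import *
go([.66,-.028,.141])
P=env.camera_params("wrist");im=env.snapshot("wrist");
import pickle;pickle.dump(P,open("P.pkl","wb"));cv2.imwrite("pics/w3.png",im)
cv2.imwrite("pics/w3c.png",cv2.resize(im[140:340,180:460],None,fx=2.8,fy=2.8,interpolation=cv2.INTER_CUBIC))
E
```

```text
t 5.2 tcp [ 0.6626 -0.0283  0.2019] toolx ang -0.0167 tool delta mm [-2.6 -0.3 60.9] F [ 0.1 -1.1  0.6] gap 0.999
```

View pics/w3c.png

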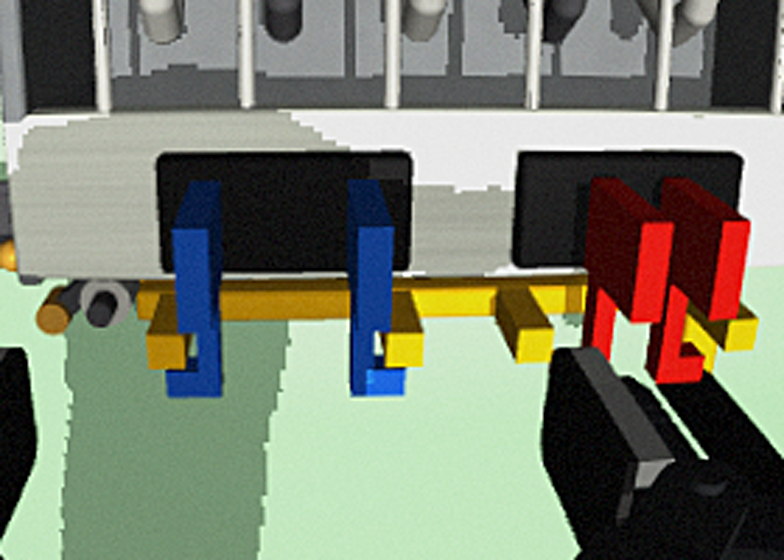

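Red is fully in: its wing tops at (655,270) and (732,268) are close together and clear of the ears. Blue is still out, with tops at (192,258) and (376,258). Next I'll squeeze blue.

```bash
python3 - <<'E'
from h import *
import pickle;P=pickle.load(open("P.pkl","rb"))
for uv in((192,258),(376,258),(655,270),(732,268)):print(ray("wrist",(uv[0]/2.8+180,uv[1]/2.8+140),.15,P).round(4))
E
python3 -m handwheel '{"delta_pos": [[-2,0,20],[0,0,20],[0,0,20],[0,0,0]], "spin": [0,0,0,0], "grip": [-1,-1,-1,-1]}'
python3 -m handwheel '{"delta_pos": [[0,0,0],[0,0,0],[0,0,0],[0,0,0],[0,0,0]], "spin": [0,0,0,0,0], "grip": [-0.3,-0.2,-0.1,0,0.1]}'
python3 -m handwheel '{"delta_pos": [[0,0,0],[0,0,0],[0,0,0],[0,0,0],[0,0,0]], "spin": [0,0,0,0,0], "grip": [0.2,0.3,0.4,0.5,0.5]}'
python3 -m handwheel '{"delta_pos": [[0,0,0],[0,0,0],[0,0,0],[0,0,0],[0,0,0]], "spin": [0,0,0,0,0], "grip": [0.5,0,-1,-1,-1]}'
```

```text
[ 0.6649 -0.0062  0.15  ]
[ 0.6643 -0.0479  0.15  ]
[ 0.6593 -0.1162  0.15  ]
[ 0.659  -0.1378  0.15  ]
time_s: 5.58
tcp_pos: [0.6578, -0.0294, 0.1374]
tool_rot: [1.0, -0.01, -0.004, -0.0]
wrist_force: [-0.6, 0.1, -1.4]
finger_gap: 1.0
finger_force: 0.0
time_s: 6.0
tcp_pos: [0.6622, -0.0273, 0.1441]
tool_rot: [1.0, -0.008, 0.002, -0.001]
wrist_force: [1.3, 4.8, 3.1]
finger_gap: 0.45
finger_force: 2.5
time_s: 6.42
tcp_pos: [0.6619, -0.0272, 0.1448]
tool_rot: [1.0, -0.008, 0.002, -0.001]
wrist_force: [-2.1, 6.1, 11.6]
finger_gap: 0.266
finger_force: 57.3
time_s: 6.83
tcp_pos: [0.6605, -0.0291, 0.1418]
tool_rot: [1.0, -0.009, -0.0, 0.001]
wrist_force: [-0.6, 0.5, 0.5]
finger_gap: 0.819
finger_force: 0.0
```

Blue shows the same closing force and gap as red, so it's in too. Next is the post.

```bash
python3 -m handwheel '{"delta_pos": [[0,0,-35],[0,0,-35],[0,0,0]], "spin": [0,0,0], "grip": [-1,-1,-1]}' >/dev/null
python3 -c "
from h import *;go([.592,-.162,.212]);print(env.sense()['joints'].round(2))"
```

```text
t 7.08 tcp [ 0.6637 -0.0293  0.2194] toolx ang -0.0177 tool delta mm [-69.4 133.9   7. ] F [ 0.5 -0.4  1.4] gap 0.996
[-0.14  0.56  0.34  1.34 -0.    3.02]
```

Joint 6 is near its limit (3.02) and the gate swing would push it past. I'll take the equivalent half-turned grasp, which leaves enough range.

```bash

python3 -m handwheel '{"delta_pos": [[0,0,0],[0,0,0],[0,0,0],[0,0,0],[0,0,0]], "spin": [-0.12,-0.12,-0.12,-0.12,-0.12], "grip": [-1,-1,-1,-1,-1]}' >/dev/null
python3 -m handwheel '{"delta_pos": [[0,0,0],[0,0,0],[0,0,0],[0,0,0],[0,0,0]], "spin": [-0.12,-0.12,-0.12,-0.12,-0.12], "grip": [-1,-1,-1,-1,-1]}' >/dev/null
python3 -m handwheel '{"delta_pos": [[0,0,0],[0,0,0],[0,0,0],[0,0,0],[0,0,0]], "spin": [-0.12,-0.12,-0.12,-0.12,-0.12], "grip": [-1,-1,-1,-1,-1]}' >/dev/null
python3 -m handwheel '{"delta_pos": [[0,0,0],[0,0,0],[0,0,0],[0,0,0],[0,0,0]], "spin": [-0.12,-0.12,-0.12,-0.12,-0.12], "grip": [-1,-1,-1,-1,-1]}' >/dev/null
python3 -m handwheel '{"delta_pos": [[0,0,0],[0,0,0],[0,0,0],[0,0,0],[0,0,0]], "spin": [-0.12,-0.12,-0.12,-0.12,-0.12], "grip": [-1,-1,-1,-1,-1]}' >/dev/null
python3 -m handwheel '{"delta_pos": [[0,0,0],[0,0,0],[0,0,0]], "spin": [-0.12,-0.02,0], "grip": [-1,-1,-1]}' >/dev/null
python3 -c "
from h import *;go([.592,-.162,.215]);print(env.sense()['joints'].round(2))"
```

```text
t 9.42 tcp [ 0.6608 -0.0287  0.212 ] toolx ang 3.1205 tool delta mm [  65.9 -134.7   -2.9] F [0.  0.3 0.1] gap 0.997
[-0.14  0.57  0.33  1.33 -0.   -0.12]
```

```bash

python3 -m handwheel '{"delta_pos": [[13.2,-27,0],[13.2,-27,0],[13.2,-27,0],[13.2,-27,0],[13.2,-27,0]], "spin": [0,0,0,0,0], "grip": [-1,-1,-1,-1,-1]}' >/dev/null
python3 -m handwheel '{"delta_pos": [[0,0,0],[0,0,0],[0,0,0]], "spin": [0,0,0], "grip": [-1,-1,-1]}' >/dev/null
python3 - <<'E'
from h import *
go([.592,-.162,.158])
P=env.camera_params("wrist");im=env.snapshot("wrist")
import pickle;pickle.dump(P,open("P.pkl","wb"));cv2.imwrite("pics/w4.png",im)
E
```

```text
t 10.08 tcp [ 0.5924 -0.1619  0.2122] toolx ang 3.1211 tool delta mm [ 0.4 -0.1 54.2] F [-0.1  0.4 -0.1] gap 0.999
```

View pics/w4.png

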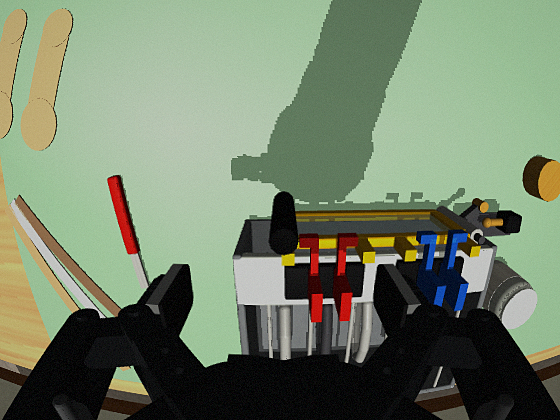

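Both catches are in: red wings at (317,300) and (343,300), blue at (430,290) and (458,285). The post runs from (283,198) to its top near (284,241).

```bash
python3 - <<'E'
from h import *
import pickle;P=pickle.load(open("P.pkl","rb"))
print(P["extrinsics"][:3,3],ray("wrist",(284,241),.176,P),ray("wrist",(283,203),.096,P),ray("wrist",(283,203),.176,P))
E
```

```text
[ 0.51989216 -0.15977926  0.35300973] [ 0.59185489 -0.16051493  0.176     ] [ 0.59081305 -0.16106116  0.096     ] [ 0.56873734 -0.16066214  0.176     ]
```

Confirmed at (0.592,-0.161). I'll lower onto the post and grip it.

```bash

python3 -m handwheel '{"delta_pos": [[0,1,18],[0,0,18],[0,0,18],[0,0,0]], "spin": [0,0,0,0], "grip": [-1,-1,-1,-1]}' 
python3 -m handwheel '{"delta_pos": [[0,0,0],[0,0,0],[0,0,0],[0,0,0],[0,0,0]], "spin": [0,0,0,0,0], "grip": [-0.2,0.2,0.6,1,1]}' 
python3 -m handwheel '{"delta_pos": [[0,0,0],[0,0,0],[0,0,0],[0,0,0]], "spin": [0,0,0,0], "grip": [1,1,1,1]}' 
python3 -c "
from h import *;go([.592,-.162,.158])"
```

```text
time_s: 10.47
tcp_pos: [0.5905, -0.1588, 0.1542]
tool_rot: [0.009, 1.0, 0.001, -0.003]
wrist_force: [-0.6, 0.3, 0.0]
finger_gap: 1.0
finger_force: 0.0
time_s: 10.88
tcp_pos: [0.593, -0.1612, 0.1592]
tool_rot: [0.009, 1.0, -0.0, 0.001]
wrist_force: [-0.6, -1.2, -0.1]
finger_gap: 0.296
finger_force: 0.0
time_s: 11.22
tcp_pos: [0.5929, -0.1616, 0.1592]
tool_rot: [0.01, 1.0, -0.001, 0.001]
wrist_force: [-1.0, -1.8, 5.7]
finger_gap: 0.179
finger_force: 58.5
t 11.22 tcp [ 0.5929 -0.1616  0.1592] toolx ang 3.1225 tool delta mm [ 0.9 -0.4  1.2] F [-1.  -1.8  5.7] gap 0.179
```

```bash
cat >>h.py <<'E'
def arc():
    s=env.sense();from scipy.spatial.transform import Rotation as R
    M=R.from_quat(s["tool_rot"]).as_matrix();h=np.array([.629,.0275]);v0=np.array([.5929,-.1616])-h;v=s["tcp_pos"][:2]-h
    a=lambda q:np.arctan2(q[1],q[0])
    d=(a(v0)-a(v))%(2*np.pi);d=d-2*np.pi*(d>6);u=v/np.hypot(*v);F=s["wrist_force"]
    print("t",round(s["time_s"],2),"open",d.round(3),"tool turned",((3.1225-np.arctan2(M[1,0],M[0,0]))%6.2832).round(3),"radial err mm",((np.hypot(*v)-np.hypot(*v0))*1000).round(1),"Frad",(F[:2]@u).round(1),"Ftan",(F[0]*u[1]-F[1]*u[0]).round(1),"Fz",F[2].round(1),"z",s["tcp_pos"][2].round(4),"gap",round(s["finger_gap"],3),"q",s["joints"].round(2))
E
python3 -m handwheel '{"delta_pos": [[9.4,2,0],[9.4,2,0],[9.4,2,0],[0,0,0]], "spin": [0.05,0.05,0.05,0], "grip": [1,1,1,1]}' >/dev/null
python3 -c "
from h import *;arc()"
```

```text
t 11.55 open 0.155 tool turned 0.152 radial err mm 0.1 Frad 3.3 Ftan -1.0 Fz 4.9 z 0.1592 gap 0.18 q [-0.37  0.42 -0.04  1.11 -0.   -0.2 ]
```

```bash

python3 -m handwheel '{"delta_pos": [[9.4,2,0],[9.4,2,0],[9.4,2,0],[9.4,2,0],[9.4,2,0]], "spin": [0.05,0.05,0.05,0.05,0.05], "grip": [1,1,1,1,1]}' >/dev/null
python3 -c "
from h import *;arc()"
python3 -m handwheel '{"delta_pos": [[9.4,2,0],[9.4,2,0],[9.4,2,0],[9.4,2,0],[0,0,0]], "spin": [0.05,0.05,0.05,0.05,0], "grip": [1,1,1,1,1]}' >/dev/null
python3 -c "
from h import *;arc()"
```

```text
t 11.97 open 0.399 tool turned 0.403 radial err mm 0.3 Frad 6.1 Ftan -2.0 Fz 6.6 z 0.1592 gap 0.181 q [-0.36  0.33 -0.17  1.06 -0.    0.06]
t 12.38 open 0.607 tool turned 0.602 radial err mm 0.6 Frad 8.1 Ftan -3.1 Fz 6.6 z 0.1591 gap 0.184 q [-0.34  0.27 -0.27  1.04 -0.01  0.28]
```

```bash

python3 -m handwheel '{"delta_pos": [[9.6,1.5,0],[9.6,1.7,0],[9.6,1.7,0],[9.6,1.7,0],[0,0,0]], "spin": [0.05,0.05,0.05,0.05,0], "grip": [1,1,1,1,1]}' >/dev/null
python3 -c "
from h import *;arc()"
python3 -m handwheel '{"delta_pos": [[9.6,1.8,0],[9.6,1.8,0],[9.6,1.8,0],[9.6,1.8,0],[0,0,0]], "spin": [0.05,0.05,0.05,0.05,0], "grip": [1,1,1,1,1]}' >/dev/null
python3 -c "
from h import *;arc()"
```

```text
t 12.8 open 0.817 tool turned 0.801 radial err mm 0.7 Frad 4.7 Ftan 3.2 Fz 12.0 z 0.1591 gap 0.186 q [-0.3   0.21 -0.34  1.02 -0.    0.52]
t 13.22 open 1.013 tool turned 1.001 radial err mm 0.9 Frad 4.9 Ftan -3.0 Fz 8.8 z 0.1591 gap 0.187 q [-0.23  0.17 -0.4   1.01 -0.    0.79]
```

```bash

python3 -m handwheel '{"delta_pos": [[9.6,1.7,0],[9.6,1.7,0],[9.6,1.7,0],[0,0,0]], "spin": [0.05,0.05,0.05,0], "grip": [1,1,1,1]}' >/dev/null
python3 -c "
from h import *;arc()"
python3 -m handwheel '{"delta_pos": [[9.6,1.7,0],[9.6,1.7,0],[9.6,1.7,0],[0,0,0],[0,0,0]], "spin": [0.05,0.05,0.05,0,0], "grip": [1,1,1,1,1]}' >/dev/null
python3 - <<'E'
from h import *
arc()
im=env.snapshot("top");cv2.imwrite("pics/top5.png",im[100:300,180:460]);cv2.imwrite("pics/end.png",np.hstack([cv2.resize(im[110:310,180:460],(400,286)),cv2.resize(env.snapshot("scene")[110:310,80:360],(400,286))]))
E
```

```text
t 13.55 open 1.165 tool turned 1.15 radial err mm 1.1 Frad 3.1 Ftan -2.9 Fz 7.6 z 0.1591 gap 0.181 q [-0.18  0.15 -0.42  1.   -0.    0.99]
t 13.97 open 1.312 tool turned 1.299 radial err mm 1.2 Frad 1.0 Ftan -2.5 Fz 7.8 z 0.1591 gap 0.185 q [-0.11  0.14 -0.43  1.   -0.    1.21]
```

View pics/end.png

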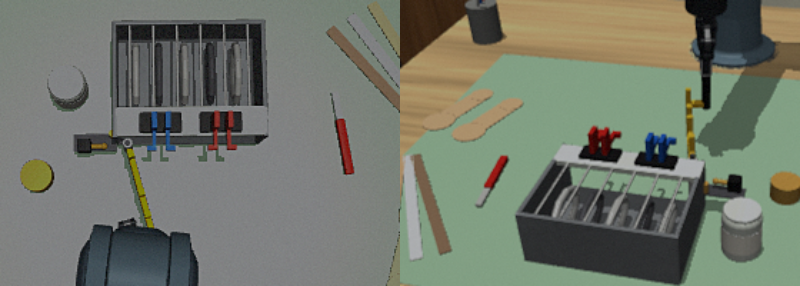

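The pictures show the gate running from the hinge at (128,143) to about (150,228), about 75° open, with the post still held. Both catches are in, and the tin, weight and knife haven't moved.

```bash
python3 -c "
from station import env;print(env.finish_job())"
```

```text
the job is handed in; nothing more can be done
None
```

I squeezed the red catch fully in, then the blue, and swung the gate past its detent to about 75° (1.31 rad). I handed the job in at about 14 s, still gripping the post, with the tin, weight and knife where they were; the judge's result was not shown.

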